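Set and lock the cam clamp of a vial block

ROBOT

A 6-joint arm with a two-finger parallel gripper is mounted at the origin on a cart in front of the work surface, level with it; the furniture and walls round the work are solid. World frame = base frame: x ahead of the robot, y to its left, z up, the work surface at z = 0. Lengths are in m, angles in degrees, forces in N, time in s.
With the tool pointing down it reaches from about 0.25 to 0.8 m from the base axis. Payload 3.9 kg.
Tool frame: the origin (TCP) lies on the centre line of the jaws, within the pads' length; the fingertips stand 17 mm ahead of it and the grasp point (between the pads) lies 2 mm behind it (bot.tcp_to_tips is the distance from the TCP to the fingertips, in m); z points along the fingers, y is the line along which they close (so a half turn about z gives the same grasp; the last joint's range is limited). The gripper opens to 85 mm and grips with 20 to 120 N. Pads are 22 mm wide; open, the fingers measure 114 mm over their backs; the gripper's body (76 mm by 85 mm) begins 54 mm behind the grasp point. The pads swing forward as they close: fully open they stand 13 mm farther back than shut.
Start: joints at [-70.703, 14.897, -7.913, 67.191, 0, 90], TCP at [0.173, -0.495, 0.248] pointing down, gripper open.
Joint ranges: [-159.42, 159.42], [-47.68, 98.78], [-73.54, 78.23], [-108.79, 121.32], [-90, 84.71], [-180, 180]. Speed limits (degrees/s): [147.25, 147.25, 180, 180, 180, 180].

INTERFACE

Orientations are given as a 3x3 rotation matrix whose columns are the frame's x, y, z axes.
In Python, from station import bot gives the robot as it stands. The module is installed in compiled form; this text tells all that it offers.
- The arm moves only by the tool send_rows, never from a script. Its argument "steps" is a list of rows, each a list of 5 numbers: the gripper's target within -1 to 1 (shut at 1, half-way at 0, fully open at -1), then the shift along the tool's x, y, z in cm, then the turn about the tool's z in degrees. A call has exactly 5 rows; each row is the pose to reach, as a shift and turn from the pose commanded when the call began, along the tool's axes at that moment; what a row does not reach only later rows make up. A row lasts 1/12 s, in which the tool goes at most 41.7 mm and 7.16 degrees, less where a joint would pass 70% of its speed; a pose out of reach is approached as far as the arm can. A call with a gripper value outside its range is refused whole. The fingers move at their own pace and stop on an object; "squeeze" is the grip in N (left out, the last holds). Time passes only in rows, so rows that repeat a pose let the fingers close, or fill a call up. It gives the time, the measured TCP pose, the force, the opening and the grip force at its end, in the units of the state.
- bot.get_state(): the state, without advancing time (a new reading comes with each control period).
- bot.read_camera(name): name is "scene" or "side" or "wrist"; returns a dict with "color" (420x560x3 uint8, red, green, blue), "fx", "fy", "cx", "cy" (pixels), "extrinsics" (4x4, takes a point from camera to world coordinates). Camera axes: x right, y up, looking along -z (the intrinsics and any distortion apply to the point x, -y, -z); pixel columns grow to the right and rows downward; lengths in m; the calibration is good to about 2 mm. A picture is of the moment at which its call begins. There is no depth.
- bot.sign_off(): hands the job in; it is judged then, once.
The state is a dict: "clock": time; "qpos": joint angles; "qvel": joint speeds; "effort": joint torques, N m; "position": TCP position; "tool_rot": TCP orientation; "wrist_force": force on the tool from outside, world axes, zero at the start; "moment": the same for the moment, N m; "width": finger opening in m; "finger_force": force on a finger pad.
Only numpy, scipy, OpenCV 4.12 (cv2) and the standard library are available. Lean on these libraries where they do the work, as an engineer would, in place of code of your own. Each camera call takes 0.05 s, during which the arm holds its last target. There are 200 camera calls.

TASK

The four vials in the clamping block have to be locked down for heating, but the clamp is still set too tight for them: the lever bites before it stands upright, and forcing it over would crack the glass. Find by feel where the lever begins to resist, back off the knurled brass nut on top until the lever only just begins to bite as it comes upright, then throw the lever all the way over and down to its stop and let go. Leave the other things on the bench where they are.

Things in the scene. Friction and masses are not known exactly. Their poses are not given: they have to be found in the camera images.
- clamp: the clamp's fixed dark steel base, 118 x 104 x 12 mm; origin at the centre of its underside on the bench, x to the back, y to the left, z up. On it stand the drilled aluminium block, a centre rod with a knurled brass nut on top, a blue hold-down plate with four sprung pressure pads over the vial caps (top at most 112 mm high) and, at the right, the cam lever
- nut_grip (a point): fixed point on the vertical axis of the knurled brass nut, 128 mm above the bench with the lever open. The nut is 36 mm across and 24 mm high; at the start its middle stands up to 3 mm above or below this point; it goes up to 14 mm lower as the lever shuts. The rod ends about 22 mm above this point. Below the nut a 21 mm collar leaves 14 mm free above the hold-down plate (94 x 80 mm)
- lever_pivot (a point): fixed point on the level axis of the cam lever (axis along the clamp's y), 32 mm above the bench, level with the middle of the lever's grip, 96 mm to the right of the clamp's middle; the grip's centre runs on a circle of 80 mm radius about it, in the clamp's x-z plane through this point
- lever_grip (a point): centre of the black revolving grip on the end of the cam lever: a cylinder 21 mm thick and 36 mm long along the clamp's y, 80 mm from the pivot, turning freely on its own spindle. The steel arm joins it at its left end, so it can be taken from above with one finger before and one behind it
- lever (a joint): cam lever: 0 open, leaning 50 degrees to the clamp's back (+x); 0.87 upright; 2.44 (140 degrees) shut, pointing level to the clamp's front (-x), at its stop. Over an angle q it draws rod, nut and plate down by 8 mm x (sin 0.785 + sin(q - 0.785)); dead centre at 2.36. Its own friction is about 1.2 N at the grip; it springs back to where it bites if let go half-way
- vial_block: drilled aluminium block, 96 x 84 x 38 mm, fixed on the clamp's base, with four vial pockets; origin at the centre of its underside. Nut: turned anticlockwise seen from above it rises 1.6 mm per rad (easier clamping), clockwise it sinks (harder); it turns stiffly (0.3 N m). Once the four pads meet the caps they press back with 12 N per mm in all; rod, nut and plate weigh 5 N
- vial_a: glass vial with black screw cap in the front right pocket, 27 mm wide, 56 mm high, standing on the pocket floor 20 mm above the bench, a quarter of the clamping force on it; origin at the centre of its underside. Stays where it is
- vial_b: glass vial with red screw cap in the front left pocket, 27 mm wide, 56 mm high, standing on the pocket floor 20 mm above the bench, a quarter of the clamping force on it; origin at the centre of its underside. Stays where it is
- vial_c: glass vial with black screw cap in the back right pocket, 27 mm wide, 56 mm high, standing on the pocket floor 20 mm above the bench, a quarter of the clamping force on it; origin at the centre of its underside. Stays where it is
- vial_d: glass vial with black screw cap in the back left pocket, 27 mm wide, 56 mm high, standing on the pocket floor 20 mm above the bench, a quarter of the clamping force on it; origin at the centre of its underside. Stays where it is
- beaker_1: clear glass beaker, 42 mm wide, 48 mm high, standing loose behind the clamp; origin at the centre of its underside
- tape_roll: beige roll of label tape lying flat, 53 mm across, 18 mm high, loose; origin at the centre of its underside
- immersion_oil: small glass vial with a black cap, 25 mm wide, 62 mm high, standing loose near the right edge of the bench; origin at the centre of its underside
- micropipette: grey micropipette with a blue button lying loose at the front of the bench, 226 mm long, 45 mm high; origin at the middle of its underside
- screwdriver: small yellow-handled screwdriver lying loose, 140 mm long, 25 mm high; origin at the middle of its underside

How it is judged (in metres and radians):
At the end, for the whole second after the job is handed in: The cam lever is down at its stop (past 2.36 rad) and stays there by itself, and each of the four vials is pressed into its pocket with 20 to 26 N, which the clamp gives when the lever begins to bite between 0.70 and 0.95 rad (upright is 0.87) (value of joint lever above 2.36 rad and contact force between vial_a and vial_block between 20 and 26 N and contact force between vial_b and vial_block between 20 and 26 N and contact force between vial_c and vial_block between 20 and 26 N and contact force between vial_d and vial_block between 20 and 26 N); the robot touches nothing.
It fails at once if a vial is pressed with more than 32 N (the glass would crack) (contact force between any of vial_a, vial_b, vial_c, vial_d and vial_block above 32 N).
It fails at once if one of the loose things on the bench is shoved more than 20 mm (distance of any of beaker_1, tape_roll, immersion_oil, micropipette, screwdriver from where it was at the start of the episode above 0.02 m).
It also fails if it takes over 72 s, if anything falls off the work surface, if the arm or the gripper's body presses on something with over 40 N, if the wrist force passes 120 N, or if a joint passes its speed limit or range.

## Working session

There is one attempt and no reset: what is moved stays moved. The work goes in short steps, Python scripts to look and compute and a tool call to move; the robot and the scene stay as the last step left them, time stands still between calls to the robot, and variables do not carry over. Pictures are saved under pics/ and viewed, at most 10 in all, crops included, and the job is handed in when it is done.

Besides the shell and the picture viewer there is one more tool, called after "Request:" in YAML: its name, and indented under it one key for each argument. send_rows: Moves the arm, as the interface text tells. Its arguments: {"type":"object","properties":{"steps":{"type":"array","items":{"type":"array","items":{"type":"number"}}},"squeeze":{"type":"number"}},"required":["steps"]}

```bash
mkdir -p pics
python3 - <<'E'
from station import bot
import cv2,numpy as np
s=bot.get_state();print(s['clock'],s['position'],np.round(s['tool_rot'],3).tolist(),s['width'],s['wrist_force'])
for n in['scene','side','wrist']:
    c=bot.read_camera(n);cv2.imwrite(f'pics/{n}0.png',c['color'][:,:,::-1]);print(n,c['fx'],c['cx'],c['cy'],np.round(c['extrinsics'],3).tolist(),[k for k in c])
E
```

```text
0.0 [ 0.17328212 -0.49491613  0.24748383] [[0.944, 0.33, -0.001], [0.33, -0.944, 0.002], [-0.0, -0.002, -1.0]] 0.08528609333697505 [ 0.12826573 -0.26022413 -0.32860513]
scene 476.4882373820082 279.0319623558512 206.21821292310779 [[-0.776, 0.39, -0.496, -0.158], [-0.63, -0.461, 0.625, 1.048], [0.015, 0.797, 0.604, 0.909], [0.0, 0.0, 0.0, 1.0]] ['color', 'fx', 'fy', 'cx', 'cy', 'extrinsics']
side 389.411180665096 282.22860476920107 205.3522517896411 [[0.993, 0.043, -0.111, 0.418], [-0.117, 0.503, -0.856, -0.552], [0.019, 0.863, 0.504, 0.565], [0.0, 0.0, 0.0, 1.0]] ['color', 'fx', 'fy', 'cx', 'cy', 'extrinsics']
wrist 375.71841235286405 276.7778093275475 207.95172929586695 [[0.33, 0.901, 0.282, 0.246], [-0.944, 0.316, 0.097, -0.47], [-0.001, -0.298, 0.955, 0.373], [0.0, 0.0, 0.0, 1.0]] ['color', 'fx', 'fy', 'cx', 'cy', 'extrinsics']
```

View pics/scene0.png

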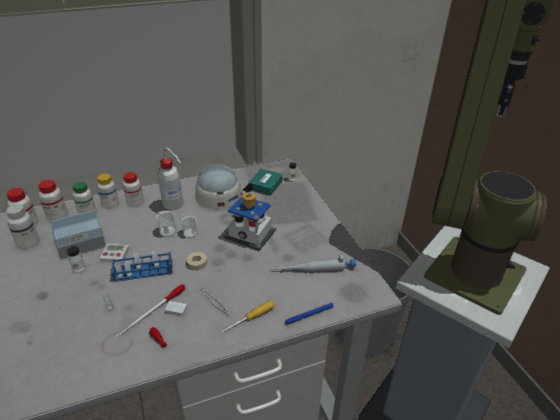

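View pics/side0.png

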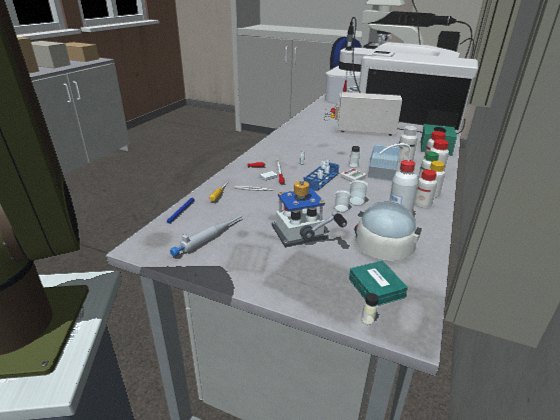

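The scene view shows the clamp at about (249,215), its nut at (249,200) and the lever grip behind it at about (247,188). The side view shows the nut at (301,188) and the black grip at about (340,220). I'll zoom in on both.

```bash
cat > h.py <<'E'
import numpy as np,cv2
from station import bot
def ray(c,u,v):
    E=c['extrinsics'];d=E[:3,:3]@np.array([(u-c['cx'])/c['fx'],-(v-c['cy'])/c['fy'],-1.]);return E[:3,3],d/np.linalg.norm(d)
def tri(rs):
    A=0;b=0
    for o,d in rs:
        P=np.eye(3)-np.outer(d,d);A=A+P;b=b+P@o
    x=np.linalg.solve(A,b);return x,[float(np.linalg.norm((np.eye(3)-np.outer(d,d))@(x-o))) for o,d in rs]
def onz(c,u,v,z):
    o,d=ray(c,u,v);return o+d*(z-o[2])/d[2]
def proj(c,p):
    E=c['extrinsics'];q=E[:3,:3].T@(np.array(p)-E[:3,3]);return c['cx']+c['fx']*q[0]/-q[2],c['cy']-c['fy']*q[1]/-q[2]
E
python3 - <<'E'
from h import *
R=[];im=[]
for n,(u0,v0) in dict(scene=(205,175),side=(255,165)).items():
    c=bot.read_camera(n);a=c['color'];k=a[v0:v0+90,u0:u0+100]
    h=cv2.cvtColor(k,cv2.COLOR_RGB2HSV)
    m=cv2.inRange(h,(8,110,60),(28,255,255))
    l,L,st,ce=cv2.connectedComponentsWithStats(m)
    i=1+st[1:,4].argmax();print(n,st[i]+[u0,v0,0,0,0],ce[i]+[u0,v0]);R.append(ray(c,*(ce[i]+[u0,v0])))
    im.append(cv2.resize(k[:,:,::-1],(400,360),interpolation=cv2.INTER_CUBIC))
print(tri(R));cv2.imwrite('pics/z.png',np.hstack(im))
E
```

```text
scene [241 193  14  13 132] [248.21969697 199.40151515]
side [294 181  15  15 175] [301.10857143 188.27428571]
(array([0.56948671, 0.26953617, 0.1269253 ]), [4.5125181551827085e-05, 4.5125181551896786e-05])
```

View pics/z.png

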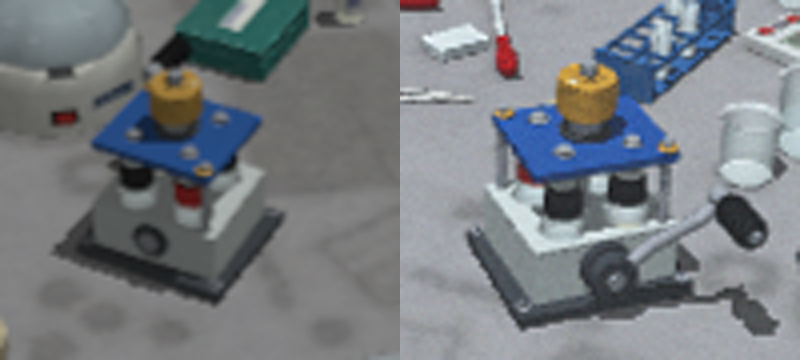

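The zoom shows the clamp with its blue plate and nut, the lever hub at side pixel (407.5-255…≈307,233), and the grip at side pixel (340,220). I'll take the yaw from the base corners.

Run:
```python
from h import *
c=bot.read_camera('scene');s=bot.read_camera('side')
L,B,R=[onz(c,*p,0.006) for p in((218.7,237.5),(259.5,250.7),(275.5,228))]
print(L,B,R,(L+R)/2)
for a,b in((L,B),(B,R)): d=b-a;print(np.linalg.norm(d),np.degrees(np.arctan2(d[1],d[0])))
l,b=[onz(s,*p,0.006) for p in((272.5,223),(285,246.7))];d=b-l
print(l,b,np.linalg.norm(d),np.degrees(np.arctan2(d[1],d[0])))
print(tri([ray(c,247,187.5),ray(s,340.5,220.2)]))
o=onz(s,340.5,220.2,0.083);print(o, o-[.5695,.2695,0])
```

```text
[0.62259158 0.34179128 0.006     ] [0.49581029 0.30865707 0.006     ] [0.52450278 0.20334636 0.006     ] [0.57354718 0.27256882 0.006     ]
0.13103957374430772 -165.35339300932543
0.10914946154199555 -74.75937501561243
[0.50458813 0.30797023 0.006     ] [0.52451167 0.20073579 0.006     ] 0.10906957823724557 -79.4747917353096
(array([0.65069373, 0.18549716, 0.08495709]), [0.000849511845911219, 0.0008495118459113398])
[0.65072747 0.18758025 0.083     ] [ 0.08122747 -0.08191975  0.083     ]
```

Request:
send_rows:
  steps:
    - [-1, 3.3, -2.38, 0, 0]
    - [-1, 6.6, -4.76, 0, 0]
    - [-1, 9.9, -7.14, 0, 0]
    - [-1, 13.2, -9.52, 0, 0]
    - [-1, 16.5, -11.9, 0, 0]
  squeeze: 30

```text
clock: 0.77
position: [0.2905, -0.3271, 0.2484]
tool_rot: [[0.944, 0.33, 0.0], [0.33, -0.944, -0.0], [0.0, 0.0, -1.0]]
wrist_force: [0.7, 0.1, 1.2]
width: 0.0854
finger_force: 0.0
```

Request:
send_rows:
  steps:
    - [-1, 3.3, -2.38, 0, 0]
    - [-1, 6.6, -4.76, 0, 0]
    - [-1, 9.9, -7.14, 0, 0]
    - [-1, 13.2, -9.52, 0, 0]
    - [-1, 16.5, -11.9, 0, 0]

```text
clock: 1.18
position: [0.4071, -0.16, 0.2486]
tool_rot: [[0.944, 0.33, 0.001], [0.33, -0.944, -0.0], [0.001, 0.001, -1.0]]
wrist_force: [-0.2, -0.5, -0.2]
width: 0.0854
finger_force: 0.0
```

Request:
send_rows:
  steps:
    - [-1, 3.3, -2.38, 0, 0]
    - [-1, 6.6, -4.76, 0, 0]
    - [-1, 9.9, -7.14, 0, 0]
    - [-1, 13.2, -9.52, 0, 0]
    - [-1, 16.5, -11.9, 0, 0]

```text
clock: 1.6
position: [0.5235, 0.007, 0.2484]
tool_rot: [[0.944, 0.331, 0.0], [0.331, -0.944, -0.0], [0.0, 0.0, -1.0]]
wrist_force: [1.3, 0.1, 0.0]
width: 0.0855
finger_force: 0.0
```

Request:
send_rows:
  steps:
    - [-1, 3.0, -2.2, 0, 0]
    - [-1, 6, -4.4, 0, -7]
    - [-1, 9, -6.6, 0, -14]
    - [-1, 12, -8.8, 0, -21]
    - [-1, 15, -11, 0, -28]

```text
clock: 2.02
position: [0.6286, 0.1602, 0.2482]
tool_rot: [[0.674, 0.739, 0.0], [0.739, -0.674, -0.0], [-0.0, 0.0, -1.0]]
wrist_force: [0.6, -0.8, 1.0]
width: 0.0853
finger_force: 0.0
```

Request:
send_rows:
  steps:
    - [-1, 0, 0, 0, -7]
    - [-1, 0, 0, 0, -14]
    - [-1, 0, 0, 0, -21]
    - [-1, 0, 0, 0, -28]
    - [-1, 0, 0, 0, -35]

```text
clock: 2.43
position: [0.6279, 0.1586, 0.2479]
tool_rot: [[0.128, 0.992, -0.001], [0.992, -0.128, -0.0], [-0.0, -0.0, -1.0]]
wrist_force: [-0.3, -1.1, 0.8]
width: 0.0855
finger_force: 0.0
```

Request:
send_rows:
  steps:
    - [-1, 0, 0, 0, -7]
    - [-1, 0, 0, 0, -14]
    - [-1, 0, 0, 0, -20]
    - [-1, 0, 0, 0, -20]
    - [-1, 0, 0, 0, -20]

```text
clock: 2.85
position: [0.6279, 0.1584, 0.2482]
tool_rot: [[-0.21, 0.978, -0.0], [0.978, 0.21, -0.0], [-0.0, -0.0, -1.0]]
wrist_force: [-0.3, -0.5, -0.5]
width: 0.0854
finger_force: 0.0
```

Run:
```python
from h import *
s=bot.get_state();print(s['clock'],s['position'],np.round(s['tool_rot'],3).tolist(),s['qpos'],s['wrist_force'],s['width'])
c=bot.read_camera('wrist');cv2.imwrite('pics/w1.png',c['color'][:,:,::-1])
for p in((.5695,.2695,.127),(.6507,.187,.083)):print(proj(c,p))
print(c['extrinsics'][:3,3])
```

```text
2.85 [0.6278991  0.15841024 0.24817224] [[-0.21, 0.978, -0.0], [0.978, 0.21, -0.0], [-0.0, -0.0, -1.0]] [ 1.41608213e+01  2.73116222e+01  1.10770496e+01  7.37791139e+01
 -2.90967707e-03  9.20146045e+01] [-0.33750923 -0.52757938 -0.51501978] 0.08535360165595446
(np.float64(218.50261378255743), np.float64(11.190398212123796))
(np.float64(312.2147556580551), np.float64(161.79614894503143))
[0.61235858 0.23312006 0.37326825]
```

View pics/w1.png

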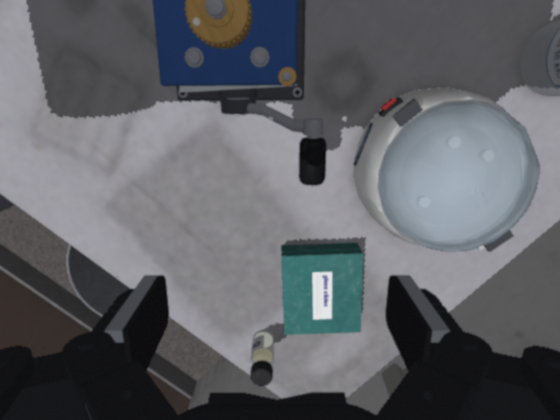

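Run:
```python
from h import *
c=bot.read_camera('wrist');s=bot.read_camera('side');R=bot.get_state()['tool_rot']
h=cv2.cvtColor(c['color'],cv2.COLOR_RGB2GRAY)
k=h[130:195,290:345];m=(k<40).astype(np.uint8)
l,L,st,ce=cv2.connectedComponentsWithStats(m);i=1+st[1:,4].argmax();print(st[i]+[290,130,0,0,0],ce[i]+[290,130])
print('tri',tri([ray(c,313,161.5),ray(s,340.5,220.2)]))
g=onz(c,313,161.5,.084);print(g)
for z in(.02,.05,.08):
    p=onz(c,355,172,z);print(z,(R.T@(p-g)).round(4),proj(s,p))
# plate edge yaw
hs=cv2.cvtColor(c['color'],cv2.COLOR_RGB2HSV);b=cv2.inRange(hs,(105,120,40),(125,255,255))[:100,140:320]
xs=[];
for col in range(30,130,5):
    r=np.nonzero(b[:,col])[0].max();xs.append((140+col,r))
print(xs[::4]);a,_=np.polyfit(*np.array(xs).T,1);print('slope deg',np.degrees(np.arctan(a)))
```

```text
[ 300  138   26   46 1079] [312.1510658  160.39944393]
tri (array([0.65096765, 0.18743262, 0.08310484]), [0.0002784674291413203, 0.00027846742914131327])
[0.65112284 0.18751114 0.084     ]
0.02 [-0.0219  0.0467  0.064 ] (np.float64(359.9051307092463), np.float64(244.0692400980846))
0.05 [-0.0155  0.0404  0.034 ] (np.float64(357.72514523169656), np.float64(232.68338610143013))
0.08 [-0.0092  0.034   0.004 ] (np.float64(355.4883407122619), np.float64(221.000771726418))
[(170, np.int64(84)), (190, np.int64(84)), (210, np.int64(84)), (230, np.int64(84)), (250, np.int64(83))]
slope deg -0.6461656060315749
```

The wrist view shows the grip at (313,161), the nut at (218,11) and the domed bath edge at (355,172). The bath edge is about 40 mm from the grip centre, so I'll approach with the jaws partly closed.

Request:
send_rows:
  steps:
    - [0.25, 1, 1.4, 0, 0]
    - [0.25, 2.1, 2.87, 0, 0]
    - [0.25, 2.1, 2.87, 2, 0]
    - [0.25, 2.1, 2.87, 5, 0]
    - [0.25, 2.1, 2.87, 8, 0]
  squeeze: 20

```text
clock: 3.42
position: [0.6527, 0.1857, 0.1685]
tool_rot: [[-0.212, 0.977, 0.003], [0.977, 0.212, 0.001], [0.0, 0.004, -1.0]]
wrist_force: [-0.1, -0.0, -0.4]
width: 0.0322
finger_force: 0.0
```

Run:
```python
from h import *
s=bot.get_state();print(s['position'],s['width'])
c=bot.read_camera('wrist');cv2.imwrite('pics/w2.png',c['color'][:,:,::-1])
```

```text
[0.6527434  0.18569025 0.16854452] 0.03218424746299263
```

View pics/w2.png

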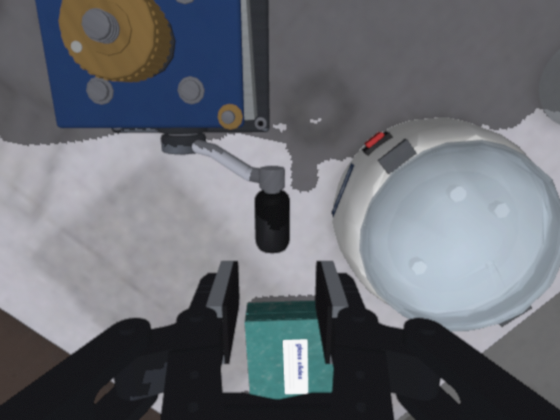

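The jaws are centred over the grip to within about 2 mm (grip at (272,220), jaw midline at about 277). I'll correct that and descend.

Request:
send_rows:
  steps:
    - [0.25, 0, -0.2, 2.5, 0]
    - [0.25, 0, -0.2, 5, 0]
    - [0.25, 0, -0.2, 7.5, 0]
    - [0.25, 0, -0.2, 8.7, 0]
    - [0.25, 0, -0.2, 8.7, 0]

```text
clock: 3.88
position: [0.6471, 0.1839, 0.0782]
tool_rot: [[-0.212, 0.977, -0.006], [0.977, 0.212, -0.002], [-0.0, -0.007, -1.0]]
wrist_force: [-0.8, 0.3, -0.2]
width: 0.0323
finger_force: 0.0
```

Request:
send_rows:
  steps:
    - [0.6, 0, 0, 0, 0]
    - [0.6, 0, 0, 0, 0]
    - [0.6, 0, 0, 0, 0]
    - [0.6, 0, 0, 0, 0]
    - [0.6, 0, 0, 0, 0]

```text
clock: 4.3
position: [0.6494, 0.1846, 0.0822]
tool_rot: [[-0.213, 0.977, 0.0], [0.977, 0.213, -0.0], [-0.0, 0.0, -1.0]]
wrist_force: [-2.6, -0.8, -1.2]
width: 0.0206
finger_force: 20.7
```

Request:
send_rows:
  steps:
    - [0.6, 0, -0.16, -0.17, 0]
    - [0.6, 0, -0.31, -0.34, 0]
    - [0.6, 0, -0.47, -0.515, 0]
    - [0.6, 0, -0.47, -0.515, 0]
    - [0.6, 0, -0.47, -0.515, 0]

```text
clock: 4.72
position: [0.6449, 0.1835, 0.087]
tool_rot: [[-0.213, 0.977, 0.0], [0.977, 0.213, -0.0], [-0.0, 0.0, -1.0]]
wrist_force: [-1.6, -1.1, -0.1]
width: 0.0205
finger_force: 20.7
```

Request:
send_rows:
  steps:
    - [0.6, 0, -0.17, -0.16, 0]
    - [0.6, 0, -0.34, -0.31, 0]
    - [0.6, 0, -0.515, -0.47, 0]
    - [0.6, 0, -0.515, -0.47, 0]
    - [0.6, 0, -0.515, -0.47, 0]

```text
clock: 5.13
position: [0.6398, 0.1824, 0.0916]
tool_rot: [[-0.213, 0.977, 0.0], [0.977, 0.213, -0.0], [-0.0, 0.0, -1.0]]
wrist_force: [-0.9, -0.6, -0.7]
width: 0.0208
finger_force: 20.8
```

Request:
send_rows:
  steps:
    - [0.6, 0, -0.18, -0.14, 0]
    - [0.6, 0, -0.37, -0.28, 0]
    - [0.6, 0, -0.553, -0.425, 0]
    - [0.6, 0, -0.553, -0.425, 0]
    - [0.6, 0, -0.553, -0.425, 0]

```text
clock: 5.55
position: [0.6342, 0.1812, 0.0957]
tool_rot: [[-0.213, 0.977, -0.0], [0.977, 0.213, -0.0], [-0.0, -0.0, -1.0]]
wrist_force: [-2.0, -1.8, 0.2]
width: 0.0201
finger_force: 20.8
```

Request:
send_rows:
  steps:
    - [0.6, 0, -0.2, -0.125, 0]
    - [0.6, 0, -0.39, -0.25, 0]
    - [0.6, 0, -0.589, -0.375, 0]
    - [0.6, 0, -0.589, -0.375, 0]
    - [0.6, 0, -0.589, -0.375, 0]

```text
clock: 5.97
position: [0.6284, 0.1799, 0.0994]
tool_rot: [[-0.213, 0.977, -0.0], [0.977, 0.213, -0.0], [-0.0, -0.0, -1.0]]
wrist_force: [-1.5, -2.7, 0.4]
width: 0.0203
finger_force: 20.8
```

Request:
send_rows:
  steps:
    - [0.6, 0, -0.2, -0.107, 0]
    - [0.6, 0, -0.41, -0.215, 0]
    - [0.6, 0, -0.619, -0.322, 0]
    - [0.6, 0, -0.619, -0.322, 0]
    - [0.6, 0, -0.619, -0.322, 0]

```text
clock: 6.38
position: [0.6223, 0.1786, 0.1026]
tool_rot: [[-0.213, 0.977, -0.0], [0.977, 0.213, -0.0], [-0.0, -0.001, -1.0]]
wrist_force: [-0.8, -2.8, 0.6]
width: 0.0206
finger_force: 20.8
```

Request:
send_rows:
  steps:
    - [0.6, 0, -0.21, -0.09, 0]
    - [0.6, 0, -0.43, -0.18, 0]
    - [0.6, 0, -0.645, -0.268, 0]
    - [0.6, 0, -0.645, -0.268, 0]
    - [0.6, 0, -0.645, -0.268, 0]

```text
clock: 6.8
position: [0.616, 0.1772, 0.1051]
tool_rot: [[-0.213, 0.977, -0.001], [0.977, 0.213, -0.0], [-0.0, -0.001, -1.0]]
wrist_force: [-0.7, -3.3, -0.5]
width: 0.0204
finger_force: 20.7
```

Request:
send_rows:
  steps:
    - [0.6, 0, -0.22, -0.07, 0]
    - [0.6, 0, -0.44, -0.14, 0]
    - [0.6, 0, -0.665, -0.209, 0]
    - [0.6, 0, -0.665, -0.209, 0]
    - [0.6, 0, -0.665, -0.209, 0]

```text
clock: 7.22
position: [0.6095, 0.1758, 0.1072]
tool_rot: [[-0.213, 0.977, -0.0], [0.977, 0.213, -0.0], [-0.0, -0.001, -1.0]]
wrist_force: [1.1, -3.3, -2.2]
width: 0.0203
finger_force: 20.7
```

Request:
send_rows:
  steps:
    - [0.6, 0, -0.23, -0.05, 0]
    - [0.6, 0, -0.45, -0.1, 0]
    - [0.6, 0, -0.682, -0.151, 0]
    - [0.6, 0, -0.682, -0.151, 0]
    - [0.6, 0, -0.682, -0.151, 0]

```text
clock: 7.63
position: [0.6028, 0.1743, 0.1087]
tool_rot: [[-0.213, 0.977, -0.001], [0.977, 0.213, -0.0], [-0.0, -0.001, -1.0]]
wrist_force: [0.7, -4.0, -2.2]
width: 0.0201
finger_force: 20.6
```

Request:
send_rows:
  steps:
    - [0.6, 0, -0.23, -0.03, 0]
    - [0.6, 0, -0.46, -0.06, 0]
    - [0.6, 0, -0.692, -0.092, 0]
    - [0.6, 0, -0.692, -0.092, 0]
    - [0.6, 0, -0.692, -0.092, 0]

```text
clock: 8.05
position: [0.5961, 0.1729, 0.1095]
tool_rot: [[-0.213, 0.977, -0.001], [0.977, 0.213, -0.0], [-0.0, -0.001, -1.0]]
wrist_force: [2.0, -3.8, -4.8]
width: 0.0204
finger_force: 20.5
```

Request:
send_rows:
  steps:
    - [0.6, 0, -0.23, -0.01, 0]
    - [0.6, 0, -0.46, -0.02, 0]
    - [0.6, 0, -0.697, -0.03, 0]
    - [0.6, 0, -0.697, -0.03, 0]
    - [0.6, 0, -0.697, -0.03, 0]

```text
clock: 8.47
position: [0.5898, 0.1715, 0.1098]
tool_rot: [[-0.213, 0.977, 0.0], [0.977, 0.213, -0.0], [-0.0, 0.0, -1.0]]
wrist_force: [4.0, -2.7, -5.1]
width: 0.0203
finger_force: 20.4
```

```bash
cat > f.py <<'E'
from h import *
F=[]
for i in range(8):
    bot.read_camera('side');s=bot.get_state();F.append(s['wrist_force'])
F=np.array(F);f=F.mean(0);e=s['tool_rot'];print(s['clock'],s['position'].round(4),'toolxyz',(e.T@f).round(2),'sd',F.std(0).round(2),'width',round(s['width'],4))
E
python3 f.py
```

```text
8.8667 [0.5898 0.1715 0.1098] toolxyz [-4.56  2.59  5.63] sd [0.73 0.41 0.35] width 0.0203
```

Request:
send_rows:
  steps:
    - [0.6, 0, 0.697, 0.03, 0]
    - [0.6, 0, 1.389, 0.122, 0]
    - [0.6, 0, 2.071, 0.273, 0]
    - [0.6, 0, 2.071, 0.273, 0]
    - [0.6, 0, 2.071, 0.273, 0]

```text
clock: 9.28
position: [0.6107, 0.1761, 0.1069]
tool_rot: [[-0.213, 0.977, 0.0], [0.977, 0.213, 0.0], [-0.0, 0.0, -1.0]]
wrist_force: [1.3, -4.4, -3.5]
width: 0.0201
finger_force: 20.6
```

```bash
python3 f.py
```

```text
9.6833 [0.6098 0.1759 0.1072] toolxyz [-4.42  1.22  4.15] sd [0.43 0.41 0.33] width 0.0201
```

Request:
send_rows:
  steps:
    - [0.6, 0, 0.665, 0.209, 0]
    - [0.6, 0, 1.31, 0.477, 0]
    - [0.6, 0, 1.929, 0.799, 0]
    - [0.6, 0, 1.929, 0.799, 0]
    - [0.6, 0, 1.929, 0.799, 0]

```text
clock: 10.1
position: [0.6289, 0.1801, 0.0992]
tool_rot: [[-0.213, 0.977, 0.0], [0.977, 0.213, 0.0], [-0.0, 0.0, -1.0]]
wrist_force: [-0.2, -4.1, -2.0]
width: 0.0203
finger_force: 20.8
```

```bash
python3 f.py
```

```text
10.5 [0.6286 0.1801 0.0994] toolxyz [-4.32 -0.48  1.89] sd [0.63 0.56 0.66] width 0.0202
```

Request:
send_rows:
  steps:
    - [0.6, 0, 0.295, 0.187, 0]
    - [0.6, 0, 0.589, 0.375, 0]
    - [0.6, 0, 1.142, 0.8, 0]
    - [0.6, 0, 1.142, 0.8, 0]
    - [0.6, 0, 1.142, 0.8, 0]

```text
clock: 10.92
position: [0.6403, 0.1826, 0.0911]
tool_rot: [[-0.213, 0.977, 0.001], [0.977, 0.213, 0.0], [0.0, 0.001, -1.0]]
wrist_force: [1.0, -4.9, -1.8]
width: 0.0204
finger_force: 20.8
```

```bash
python3 f.py
```

```text
11.3167 [0.64   0.1825 0.0914] toolxyz [-4.72  0.66  1.6 ] sd [0.63 0.54 0.67] width 0.0208
```

Request:
send_rows:
  steps:
    - [0.6, 0, 0.258, 0.235, 0]
    - [0.6, 0, 0.515, 0.471, 0]
    - [0.6, 0, 0.986, 0.986, 0]
    - [0.6, 0, 0.986, 0.986, 0]
    - [0.6, 0, 0.986, 0.986, 0]

```text
clock: 11.73
position: [0.6502, 0.1848, 0.081]
tool_rot: [[-0.213, 0.977, 0.001], [0.977, 0.213, 0.0], [0.0, 0.001, -1.0]]
wrist_force: [2.8, -3.5, -1.0]
width: 0.0205
finger_force: 20.9
```

```bash
python3 f.py
```

```text
12.1333 [0.6499 0.1847 0.0815] toolxyz [-4.65  1.57  0.44] sd [0.31 0.29 0.55] width 0.0205
```

Request:
send_rows:
  steps:
    - [0.25, 0, 0, 0, 0]
    - [0.25, 0, 0, 0, 0]
    - [0.25, 0, 0, -3, 0]
    - [0.25, 0, 0, -6.5, 0]
    - [0.25, 0, 0, -10, 0]

```text
clock: 12.55
position: [0.6477, 0.1855, 0.1812]
tool_rot: [[-0.214, 0.977, -0.004], [0.977, 0.214, 0.001], [0.002, -0.004, -1.0]]
wrist_force: [0.3, 0.3, 0.5]
width: 0.0322
finger_force: 0.0
```

Request:
send_rows:
  steps:
    - [-0.4, 1, -0.6, -3, 0]
    - [-0.4, 4, -2.4, -3, 0]
    - [-0.4, 7, -4.2, -3, 0]
    - [-0.4, 10, -6, -3, 0]
    - [-0.4, 10, -6, -3, 0]

```text
clock: 12.97
position: [0.5645, 0.2744, 0.2118]
tool_rot: [[-0.219, 0.976, -0.004], [0.976, 0.219, 0.004], [0.005, -0.003, -1.0]]
wrist_force: [0.1, -0.9, -0.4]
width: 0.06
finger_force: 0.0
```

```bash
cat > nut.py <<'E'
from h import *
import sys
s=bot.get_state();R=[];print(s['clock'],s['position'],s['width'],s['qpos'][5],s['wrist_force'])
for n in('scene','side','wrist'):
    c=bot.read_camera(n);h=cv2.cvtColor(c['color'],cv2.COLOR_RGB2HSV);m=cv2.inRange(h,(8,110,60),(28,255,255))
    u,v=map(int,proj(c,(.5695,.2695,.128)));M=np.zeros_like(m);r=14 if n!='wrist' else 90
    M[max(0,v-r):v+r,max(0,u-r):u+r]=m[max(0,v-r):v+r,max(0,u-r):u+r]
    l,L,st,ce=cv2.connectedComponentsWithStats(M)
    if l<2: print(n,'none');continue
    i=1+st[1:,4].argmax();print(n,(u,v),ce[i].round(1),st[i])
    if n!='wrist' and st[i,4]>80:R.append(ray(c,*ce[i]))
    if n=='wrist':print(onz(c,*ce[i],.139))
if len(R)>1:print(tri(R))
if len(sys.argv)>1:cv2.imwrite(sys.argv[1],c['color'][:,:,::-1])
E
python3 nut.py pics/w3.png
```

```text
12.9667 [0.56446868 0.2744115  0.21180699] 0.060031979374378 103.11134543521283 [ 0.08036761 -0.90778249 -0.43636198]
scene (248, 199) [248.3 199.4] [241 193  14  13 131]
side (301, 187) [301.  188.4] [294 181  15  15 179]
wrist (277, 229) [279.1 230.3] [ 248  198   63   68 2865]
[0.56959335 0.27303072 0.139     ]
(array([0.56936829, 0.26939144, 0.12666015]), [6.833420627773635e-05, 6.833420627762457e-05])
```

View pics/w3.png

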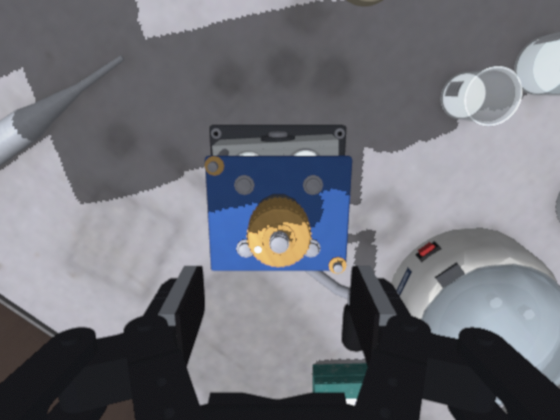

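The nut's rod end is at (279,243), midway between the fingers, and the commanded position lies over the nut axis. I'll descend and grip it.

Request:
send_rows:
  steps:
    - [-0.4, 0, 0, 0, 0]
    - [-0.4, 0, 0, 2.5, 0]
    - [-0.4, 0, 0, 5, 0]
    - [-0.4, 0, 0, 7, 0]
    - [-0.4, 0, 0, 7.7, 0]

```text
clock: 13.53
position: [0.5684, 0.2676, 0.1307]
tool_rot: [[-0.211, 0.977, -0.005], [0.977, 0.211, -0.002], [-0.001, -0.006, -1.0]]
wrist_force: [-0.2, 0.2, -0.2]
width: 0.0598
finger_force: 0.0
```

Request:
send_rows:
  steps:
    - [0.6, 0, 0, 0, 0]
    - [0.6, 0, 0, 0, 0]
    - [0.6, 0, 0, 0, 0]
    - [0.6, 0, 0, 0, 0]
    - [0.6, 0, 0, 0, 0]
  squeeze: 60

```text
clock: 13.95
position: [0.5699, 0.2693, 0.135]
tool_rot: [[-0.213, 0.977, 0.001], [0.977, 0.213, -0.0], [-0.0, 0.001, -1.0]]
wrist_force: [-0.7, -1.4, -2.7]
width: 0.0341
finger_force: 60.3
```

```bash
python3 nut.py pics/w4.png; python3 f.py
```

```text
13.95 [0.56988998 0.26930757 0.13495467] 0.03407722127998347 103.02544722824433 [-0.74958274 -1.41610428 -2.65261945]
scene (248, 199) [246.9 199.5] [242 193  11  13 103]
side (301, 187) [302.4 188.8] [296 181  14  15 142]
wrist (274, 291) [277.1 293.4] [ 230  243   95  108 7008]
[0.56928488 0.27529638 0.139     ]
(array([0.573243  , 0.27053972, 0.12507329]), [0.0002733441855080447, 0.0002733441855078325])
14.5 [0.5699 0.2696 0.1348] toolxyz [-1.78 -1.32 -1.15] sd [0.35 0.36 0.73] width 0.0345
```

Request:
send_rows:
  steps:
    - [0.6, 0, 0, -0.02, -7]
    - [0.6, 0, 0, -0.04, -14]
    - [0.6, 0, 0, -0.06, -21]
    - [0.6, 0, 0, -0.08, -28]
    - [0.6, 0, 0, -0.1, -35]

```text
clock: 14.92
position: [0.5696, 0.2694, 0.1358]
tool_rot: [[-0.738, 0.674, 0.0], [0.674, 0.738, -0.0], [-0.0, 0.0, -1.0]]
wrist_force: [-1.6, -2.3, 3.1]
width: 0.0342
finger_force: 60.7
```

Request:
send_rows:
  steps:
    - [0.6, 0, 0, -0.02, -7]
    - [0.6, 0, 0, -0.04, -14]
    - [0.6, 0, 0, -0.06, -21]
    - [0.6, 0, 0, -0.08, -28]
    - [0.6, 0, 0, -0.1, -35]

```text
clock: 15.33
position: [0.5697, 0.2693, 0.1367]
tool_rot: [[-0.992, 0.129, 0.0], [0.129, 0.992, -0.0], [-0.0, -0.0, -1.0]]
wrist_force: [-1.8, -2.3, 2.8]
width: 0.0344
finger_force: 60.7
```

Request:
send_rows:
  steps:
    - [0.6, 0, 0, -0.02, -7]
    - [0.6, 0, 0, -0.04, -14]
    - [0.6, 0, 0, -0.06, -21]
    - [0.6, 0, 0, -0.08, -28]
    - [0.6, 0, 0, -0.1, -35]

```text
clock: 15.75
position: [0.5696, 0.2695, 0.1377]
tool_rot: [[-0.886, -0.463, 0.0], [-0.463, 0.886, 0.0], [-0.0, 0.0, -1.0]]
wrist_force: [-2.4, -2.0, 2.5]
width: 0.0342
finger_force: 60.8
```

Request:
send_rows:
  steps:
    - [0.6, 0, 0, -0.02, -7]
    - [0.6, 0, 0, -0.02, -7]
    - [0.6, 0, 0, -0.02, -7]
    - [0.6, 0, 0, -0.02, -7]
    - [0.6, 0, 0, -0.02, -7]

```text
clock: 16.17
position: [0.5697, 0.2696, 0.1378]
tool_rot: [[-0.827, -0.562, 0.0], [-0.562, 0.827, 0.0], [-0.0, -0.0, -1.0]]
wrist_force: [-1.6, -2.6, 4.9]
width: 0.0341
finger_force: 60.9
```

```bash
python3 f.py;python3 -c "
from h import *
print(bot.get_state()['moment'],bot.get_state()['qpos'])"
```

```text
16.5667 [0.5697 0.2696 0.1378] toolxyz [ 3.16 -1.19 -5.25] sd [0.37 0.42 0.7 ] width 0.034
[-0.57244707  0.6226452  -0.01950706] [ 2.53262367e+01  2.85752237e+01 -3.60541833e+00  5.77977096e+01
  1.24172731e-03 -8.93301922e+00]
```

Request:
send_rows:
  steps:
    - [-0.4, 0, 0, 0, 0]
    - [-0.4, 0, 0, 0, 0]
    - [-0.4, 0, 0, 0, 0]
    - [-0.4, 0, 0, -3.5, 0]
    - [-0.4, 0, 0, -7.5, 7]

```text
clock: 16.98
position: [0.5674, 0.2688, 0.2094]
tool_rot: [[-0.889, -0.457, -0.007], [-0.457, 0.89, -0.003], [0.008, 0.001, -1.0]]
wrist_force: [1.2, -0.1, 0.9]
width: 0.0597
finger_force: 0.0
```

Request:
send_rows:
  steps:
    - [-0.4, 0, 0, 0, 7]
    - [-0.4, 0, 0, 0, 14]
    - [-0.4, 0, 0, 0, 21]
    - [-0.4, 0, 0, 0, 28]
    - [-0.4, 0, 0, 0, 35]

```text
clock: 17.4
position: [0.57, 0.2701, 0.2124]
tool_rot: [[-0.99, 0.14, 0.001], [0.14, 0.99, 0.001], [-0.001, 0.001, -1.0]]
wrist_force: [0.2, -0.1, -0.2]
width: 0.0596
finger_force: 0.0
```

Request:
send_rows:
  steps:
    - [-0.4, 0, 0, 0, 7]
    - [-0.4, 0, 0, 0, 14]
    - [-0.4, 0, 0, 0, 21]
    - [-0.4, 0, 0, 0, 28]
    - [-0.4, 0, 0, 0, 35]

```text
clock: 17.82
position: [0.57, 0.2701, 0.2122]
tool_rot: [[-0.731, 0.683, 0.0], [0.683, 0.731, 0.001], [0.0, 0.001, -1.0]]
wrist_force: [-1.0, 0.1, -0.2]
width: 0.0598
finger_force: 0.0
```

Request:
send_rows:
  steps:
    - [0.1, 0, 0, 0, 7]
    - [0.1, 0, 0, 0, 14]
    - [0.1, 0, 0, 0, 21]
    - [0.1, 0, 0, 0, 28]
    - [0.25, 0, 0, 0, 35]

```text
clock: 18.23
position: [0.57, 0.2701, 0.2122]
tool_rot: [[-0.207, 0.978, 0.0], [0.978, 0.207, 0.001], [0.001, 0.001, -1.0]]
wrist_force: [-0.7, -0.7, 0.3]
width: 0.0322
finger_force: 0.0
```

```bash
python3 nut.py;python3 -c "
from h import *
print(bot.get_state()['tool_rot'])"
```

```text
18.2333 [0.56995172 0.27005633 0.2122212 ] 0.03221909766005166 103.38342738613535 [-0.71882848 -0.71207888  0.30346708]
scene (248, 199) [248.2 198.4] [241 192  14  13 134]
side (301, 187) [301.1 187.4] [294 180  15  15 175]
wrist (274, 225) [275.5 229.3] [ 245  196   63   69 2959]
[0.56949293 0.27161871 0.139     ]
(array([0.56949941, 0.26909378, 0.12984851]), [0.00024054350386556667, 0.00024054350386553137])
[[-2.15894992e-01  9.76416577e-01  1.46031621e-04]
 [ 9.76416516e-01  2.15894917e-01  4.14042270e-04]
 [ 3.72750252e-04  2.31977339e-04 -9.99999904e-01]]
```

Request:
send_rows:
  steps:
    - [0.25, -3, 1.8, 0, 0]
    - [0.25, -6, 3.6, 0, 0]
    - [0.25, -9, 5.3, 0, 0]
    - [0.25, -10.06, 5.96, 0, 0]
    - [0.25, -10.06, 5.96, 0, 0]
  squeeze: 20

```text
clock: 18.8
position: [0.6515, 0.1815, 0.2119]
tool_rot: [[-0.211, 0.977, 0.001], [0.977, 0.211, -0.0], [-0.001, 0.001, -1.0]]
wrist_force: [0.1, 0.3, -0.9]
width: 0.0319
finger_force: 0.0
```

Request:
send_rows:
  steps:
    - [0.25, 0, 0, 3, 0]
    - [0.25, 0, 0, 6.5, 0]
    - [0.25, 0, 0, 10, 0]
    - [0.25, 0, 0, 12.8, 0]
    - [0.25, 0, 0, 13.0, 0]

```text
clock: 19.22
position: [0.6442, 0.1839, 0.0762]
tool_rot: [[-0.216, 0.976, -0.011], [0.976, 0.216, -0.002], [0.0, -0.011, -1.0]]
wrist_force: [-1.4, -1.1, 0.0]
width: 0.032
finger_force: 0.0
```

Request:
send_rows:
  steps:
    - [0.25, 0, 0, 0, 0]
    - [0.6, 0, 0, 0, 0]
    - [0.6, 0, 0, 0, 0]
    - [0.6, 0, 0, 0, 0]
    - [0.6, 0, 0, 0, 0]

```text
clock: 19.63
position: [0.6495, 0.1848, 0.0842]
tool_rot: [[-0.214, 0.977, 0.001], [0.977, 0.214, 0.002], [0.001, 0.002, -1.0]]
wrist_force: [-2.5, 1.5, -0.4]
width: 0.0201
finger_force: 21.9
```

```bash
python3 f.py
```

```text
20.0333 [0.6502 0.1849 0.0832] toolxyz [ 4.04 -0.76 -0.77] sd [0.69 0.97 0.52] width 0.02
```

Request:
send_rows:
  steps:
    - [0.6, 0, -0.471, -0.515, 0]
    - [0.6, 0, -0.986, -0.986, 0]
    - [0.6, 0, -1.539, -1.411, 0]
    - [0.6, 0, -1.539, -1.411, 0]
    - [0.6, 0, -1.539, -1.411, 0]

```text
clock: 20.45
position: [0.6348, 0.1814, 0.0976]
tool_rot: [[-0.213, 0.977, 0.002], [0.977, 0.213, 0.002], [0.001, 0.002, -1.0]]
wrist_force: [-1.3, 4.8, 1.9]
width: 0.0199
finger_force: 22.1
```

```bash
python3 f.py
```

```text
20.85 [0.6351 0.1815 0.0974] toolxyz [ 5.4  -0.19 -2.26] sd [0.6  0.39 0.51] width 0.02
```

Request:
send_rows:
  steps:
    - [0.6, 0, -0.589, -0.375, 0]
    - [0.6, 0, -1.208, -0.697, 0]
    - [0.6, 0, -1.853, -0.965, 0]
    - [0.6, 0, -1.853, -0.965, 0]
    - [0.6, 0, -1.853, -0.965, 0]

```text
clock: 21.27
position: [0.6164, 0.1774, 0.1071]
tool_rot: [[-0.213, 0.977, 0.001], [0.977, 0.213, 0.002], [0.001, 0.002, -1.0]]
wrist_force: [-1.1, 4.5, 3.5]
width: 0.0203
finger_force: 22.2
```

```bash
python3 f.py
```

```text
21.6667 [0.6167 0.1775 0.107 ] toolxyz [ 5.18 -0.5  -2.56] sd [0.52 0.46 0.52] width 0.0197
```

Request:
send_rows:
  steps:
    - [0.6, 0, -0.665, -0.209, 0]
    - [0.6, 0, -1.347, -0.36, 0]
    - [0.6, 0, -2.039, -0.452, 0]
    - [0.6, 0, -2.039, -0.452, 0]
    - [0.6, 0, -2.039, -0.452, 0]

```text
clock: 22.08
position: [0.596, 0.1729, 0.1115]
tool_rot: [[-0.213, 0.977, 0.0], [0.977, 0.213, 0.001], [0.001, 0.001, -1.0]]
wrist_force: [-3.1, 4.9, 2.8]
width: 0.0202
finger_force: 22.3
```

```bash
python3 f.py
```

```text
22.4833 [0.5963 0.173  0.1114] toolxyz [ 5.21 -1.52 -2.86] sd [0.37 0.47 0.33] width 0.0199
```

Request:
send_rows:
  steps:
    - [0.6, 0, -0.697, -0.03, 0]
    - [0.6, 0, -1.394, 0, 0]
    - [0.6, 0, -2.086, 0.092, 0]
    - [0.6, 0, -2.086, 0.092, 0]
    - [0.6, 0, -2.086, 0.092, 0]

```text
clock: 22.9
position: [0.5759, 0.1684, 0.1103]
tool_rot: [[-0.213, 0.977, 0.001], [0.977, 0.213, 0.001], [0.001, 0.001, -1.0]]
wrist_force: [-1.7, 4.6, 1.8]
width: 0.0202
finger_force: 22.1
```

```bash
python3 f.py
```

```text
23.3 [0.5763 0.1685 0.1104] toolxyz [ 4.82 -0.51 -1.85] sd [0.49 0.4  0.35] width 0.02
```

Request:
send_rows:
  steps:
    - [0.6, 0, -0.682, 0.151, 0]
    - [0.6, 0, -1.347, 0.36, 0]
    - [0.6, 0, -1.992, 0.628, 0]
    - [0.6, 0, -1.992, 0.628, 0]
    - [0.6, 0, -1.992, 0.628, 0]

```text
clock: 23.72
position: [0.5573, 0.1644, 0.1043]
tool_rot: [[-0.213, 0.977, 0.002], [0.977, 0.213, 0.002], [0.001, 0.003, -1.0]]
wrist_force: [-0.9, 5.3, 1.4]
width: 0.0202
finger_force: 22.1
```

```bash
python3 f.py
```

```text
24.1167 [0.5574 0.1644 0.1043] toolxyz [ 5.11  0.08 -2.41] sd [0.35 0.32 0.35] width 0.0196
```

Request:
send_rows:
  steps:
    - [0.6, 0, -0.17, 0.085, 0]
    - [0.6, 0, -0.31, 0.16, 0]
    - [0.6, 0, -0.41, 0.21, 0]
    - [0.6, 0, -0.47, 0.24, 0]
    - [0.6, 0, -0.497, 0.253, 0]

```text
clock: 24.53
position: [0.5541, 0.1636, 0.1026]
tool_rot: [[-0.213, 0.977, 0.005], [0.977, 0.213, 0.002], [0.001, 0.006, -1.0]]
wrist_force: [0.6, 5.8, 4.5]
width: 0.0204
finger_force: 22.4
```

Request:
send_rows:
  steps:
    - [0.6, 0, -0.01, 0.006, 0]
    - [0.6, 0, -0.02, 0.012, 0]
    - [0.6, 0, -0.03, 0.018, 0]
    - [0.6, 0, -0.04, 0.024, 0]
    - [0.6, 0, -0.05, 0.028, 0]

```text
clock: 24.95
position: [0.5537, 0.1636, 0.1024]
tool_rot: [[-0.213, 0.977, 0.006], [0.977, 0.213, 0.002], [0.001, 0.006, -1.0]]
wrist_force: [0.9, 4.5, 5.7]
width: 0.0202
finger_force: 22.4
```

```bash
python3 f.py
```

```text
25.35 [0.5537 0.1636 0.1024] toolxyz [ 5.07  1.94 -4.6 ] sd [0.48 0.61 0.39] width 0.0201
```

Request:
send_rows:
  steps:
    - [0.6, 0, 0.17, -0.085, 0]
    - [0.6, 0, 0.31, -0.16, 0]
    - [0.6, 0, 0.41, -0.21, 0]
    - [0.6, 0, 0.47, -0.24, 0]
    - [0.6, 0, 0.487, -0.251, 0]

```text
clock: 25.77
position: [0.5569, 0.1643, 0.1041]
tool_rot: [[-0.213, 0.977, 0.002], [0.977, 0.213, 0.002], [0.001, 0.002, -1.0]]
wrist_force: [-0.1, 4.9, 2.9]
width: 0.0199
finger_force: 22.2
```

Request:
send_rows:
  steps:
    - [0.6, 0, 0.01, -0.005, 0]
    - [0.6, 0, 0.02, -0.01, 0]
    - [0.6, 0, 0.03, -0.015, 0]
    - [0.6, 0, 0.05, -0.025, 0]
    - [0.6, 0, 0.06, -0.03, 0]

```text
clock: 26.18
position: [0.5573, 0.1643, 0.1043]
tool_rot: [[-0.213, 0.977, 0.002], [0.977, 0.213, 0.002], [0.001, 0.002, -1.0]]
wrist_force: [-1.6, 4.5, 2.2]
width: 0.0201
finger_force: 22.2
```

```bash
python3 f.py
```

```text
26.5833 [0.5573 0.1644 0.1043] toolxyz [ 5.03 -0.22 -2.27] sd [0.62 0.4  0.14] width 0.0201
```

Request:
send_rows:
  steps:
    - [0.6, 0, 0.19, -0.08, 0]
    - [0.6, 0, 0.355, -0.147, 0]
    - [0.6, 0, 0.484, -0.2, 0]
    - [0.6, 0, 0.58, -0.241, 0]
    - [0.6, 0, 0.645, -0.268, 0]

```text
clock: 27.0
position: [0.5636, 0.1657, 0.1069]
tool_rot: [[-0.213, 0.977, 0.002], [0.977, 0.213, 0.001], [0.001, 0.002, -1.0]]
wrist_force: [-1.4, 6.1, 2.1]
width: 0.0201
finger_force: 22.2
```

```bash
sed -i 's/range(8)/range(6)/' f.py; python3 f.py
```

```text
27.3 [0.5637 0.1657 0.107 ] toolxyz [ 5.1   0.23 -2.44] sd [0.42 0.5  0.33] width 0.0201
```

Request:
send_rows:
  steps:
    - [0.6, 0, 0.2, -0.063, 0]
    - [0.6, 0, 0.366, -0.115, 0]
    - [0.6, 0, 0.5, -0.157, 0]
    - [0.6, 0, 0.6, -0.188, 0]
    - [0.6, 0, 0.665, -0.209, 0]

```text
clock: 27.72
position: [0.5699, 0.1671, 0.1089]
tool_rot: [[-0.213, 0.977, 0.001], [0.977, 0.213, 0.001], [0.001, 0.001, -1.0]]
wrist_force: [-1.1, 4.1, 2.7]
width: 0.0201
finger_force: 22.2
```

```bash
python3 f.py
```

```text
28.0167 [0.57   0.1671 0.109 ] toolxyz [ 4.95 -0.24 -2.23] sd [0.23 0.47 0.31] width 0.0201
```

Request:
send_rows:
  steps:
    - [0.6, 0, 0.205, -0.045, 0]
    - [0.6, 0, 0.375, -0.083, 0]
    - [0.6, 0, 0.51, -0.113, 0]
    - [0.6, 0, 0.614, -0.136, 0]
    - [0.6, 0, 0.682, -0.151, 0]

```text
clock: 28.43
position: [0.5763, 0.1685, 0.1104]
tool_rot: [[-0.213, 0.977, 0.001], [0.977, 0.213, 0.001], [0.001, 0.001, -1.0]]
wrist_force: [-1.6, 4.9, 2.3]
width: 0.0202
finger_force: 22.2
```

```bash
python3 f.py
```

```text
28.7333 [0.5764 0.1686 0.1104] toolxyz [ 5.02 -0.44 -2.5 ] sd [0.64 0.29 0.39] width 0.0201
```

Request:
send_rows:
  steps:
    - [0.6, 0, 0.208, -0.028, 0]
    - [0.6, 0, 0.38, -0.05, 0]
    - [0.6, 0, 0.52, -0.069, 0]
    - [0.6, 0, 0.623, -0.083, 0]
    - [0.6, 0, 0.692, -0.092, 0]

```text
clock: 29.15
position: [0.5829, 0.17, 0.1113]
tool_rot: [[-0.213, 0.977, 0.0], [0.977, 0.213, 0.001], [0.001, 0.001, -1.0]]
wrist_force: [-3.4, 4.7, 3.6]
width: 0.02
finger_force: 22.3
```

```bash
python3 f.py
```

```text
29.45 [0.583  0.17   0.1113] toolxyz [ 5.29 -0.74 -2.75] sd [0.65 0.49 0.4 ] width 0.0203
```

Request:
send_rows:
  steps:
    - [0.6, 0, 0.209, -0.009, 0]
    - [0.6, 0, 0.383, -0.016, 0]
    - [0.6, 0, 0.523, -0.022, 0]
    - [0.6, 0, 0.627, -0.027, 0]
    - [0.6, 0, 0.697, -0.03, 0]

```text
clock: 29.87
position: [0.5896, 0.1714, 0.1116]
tool_rot: [[-0.213, 0.977, 0.0], [0.977, 0.213, 0.001], [0.001, 0.001, -1.0]]
wrist_force: [-3.0, 5.6, 4.0]
width: 0.0202
finger_force: 22.3
```

```bash
python3 f.py
```

```text
30.1667 [0.5897 0.1715 0.1117] toolxyz [ 5.31 -1.17 -3.17] sd [0.58 0.36 0.45] width 0.0202
```

Request:
send_rows:
  steps:
    - [0.6, 0, 0.209, 0.009, 0]
    - [0.6, 0, 0.383, 0.016, 0]
    - [0.6, 0, 0.523, 0.022, 0]
    - [0.6, 0, 0.627, 0.027, 0]
    - [0.6, 0, 0.697, 0.03, 0]

```text
clock: 30.58
position: [0.5964, 0.173, 0.1114]
tool_rot: [[-0.213, 0.977, 0.0], [0.977, 0.213, 0.001], [0.001, 0.001, -1.0]]
wrist_force: [-2.3, 5.2, 3.5]
width: 0.0202
finger_force: 22.3
```

```bash
python3 f.py
```

```text
30.8833 [0.5966 0.173  0.1114] toolxyz [ 4.97 -0.88 -3.41] sd [0.43 0.68 0.25] width 0.0202
```

Request:
send_rows:
  steps:
    - [0.6, 0, 0.208, 0.028, 0]
    - [0.6, 0, 0.38, 0.05, 0]
    - [0.6, 0, 0.52, 0.069, 0]
    - [0.6, 0, 0.623, 0.083, 0]
    - [0.6, 0, 0.692, 0.092, 0]

```text
clock: 31.3
position: [0.6034, 0.1745, 0.1105]
tool_rot: [[-0.213, 0.977, 0.001], [0.977, 0.213, 0.001], [0.001, 0.001, -1.0]]
wrist_force: [-1.5, 4.7, 3.6]
width: 0.02
finger_force: 22.3
```

```bash
python3 f.py
```

```text
31.6 [0.6036 0.1745 0.1105] toolxyz [ 5.06 -0.72 -3.39] sd [0.44 0.53 0.32] width 0.0202
```

Request:
send_rows:
  steps:
    - [0.6, 0, 0.205, 0.045, 0]
    - [0.6, 0, 0.375, 0.083, 0]
    - [0.6, 0, 0.51, 0.113, 0]
    - [0.6, 0, 0.614, 0.136, 0]
    - [0.6, 0, 0.682, 0.151, 0]

```text
clock: 32.02
position: [0.6103, 0.176, 0.1091]
tool_rot: [[-0.213, 0.977, 0.001], [0.977, 0.213, 0.002], [0.001, 0.001, -1.0]]
wrist_force: [-1.5, 5.0, 2.9]
width: 0.0198
finger_force: 22.3
```

```bash
python3 f.py
```

```text
32.3167 [0.6103 0.176  0.109 ] toolxyz [ 5.57 -0.33 -3.12] sd [0.47 0.54 0.63] width 0.0203
```

Request:
send_rows:
  steps:
    - [0.6, 0, 0.665, 0.209, 0]
    - [0.6, 0, 1.31, 0.477, 0]
    - [0.6, 0, 1.929, 0.799, 0]
    - [0.6, 0, 3.071, 1.599, 0]
    - [0.6, 0, 4.057, 2.585, 0]

```text
clock: 32.73
position: [0.6502, 0.1849, 0.0833]
tool_rot: [[-0.213, 0.977, 0.002], [0.977, 0.213, 0.002], [0.001, 0.002, -1.0]]
wrist_force: [-2.5, 5.8, 0.1]
width: 0.0201
finger_force: 22.1
```

Request:
send_rows:
  steps:
    - [0.6, 0, 0, 0, 0]
    - [0.25, 0, 0, 0, 0]
    - [0.25, 0, 0, 0, 0]
    - [0.25, 0, 0, 0, 0]
    - [0.25, 0, 0, -3, 0]

```text
clock: 33.15
position: [0.6452, 0.1818, 0.1065]
tool_rot: [[-0.212, 0.977, -0.011], [0.977, 0.212, -0.005], [-0.002, -0.012, -1.0]]
wrist_force: [0.2, -0.2, -0.4]
width: 0.0319
finger_force: 0.0
```

Request:
send_rows:
  steps:
    - [0.25, 0, 0, -4, 0]
    - [0.25, 0, 0, -8, 0]
    - [0.25, 1, -0.6, -10, 0]
    - [-0.4, 3.5, -2.1, -10, 0]
    - [-0.4, 6.5, -3.9, -10, 0]

```text
clock: 33.57
position: [0.5997, 0.2381, 0.2151]
tool_rot: [[-0.209, 0.978, 0.006], [0.978, 0.209, 0.001], [-0.001, 0.006, -1.0]]
wrist_force: [-0.2, 0.1, 0.5]
width: 0.0548
finger_force: 0.0
```

Request:
send_rows:
  steps:
    - [-0.4, 2.5, -1.6, 0, 0]
    - [-0.4, 3.48, -2.16, 0, 0]
    - [-0.4, 3.48, -2.16, 0, 0]
    - [-0.4, 3.48, -2.16, 0, 0]
    - [-0.4, 3.48, -2.16, 0, 0]

```text
clock: 33.98
position: [0.5697, 0.2676, 0.2125]
tool_rot: [[-0.212, 0.977, 0.001], [0.977, 0.212, -0.001], [-0.001, 0.001, -1.0]]
wrist_force: [0.0, 0.3, 0.4]
width: 0.0599
finger_force: 0.0
```

```bash
python3 nut.py pics/w5.png
```

```text
33.9833 [0.56974447 0.26762163 0.21247538] 0.05991771657845977 102.95045842494213 [0.02182947 0.25233539 0.44169465]
scene (248, 199) [248.3 198.5] [241 192  14  13 134]
side (301, 187) [301.  187.4] [294 180  15  15 178]
wrist (275, 221) [276.8 225.1] [ 246  192   64   69 2975]
[0.56969981 0.27152521 0.139     ]
(array([0.56926124, 0.26898239, 0.12973644]), [0.00022153590131069372, 0.0002215359013107145])
```

View pics/w5.png

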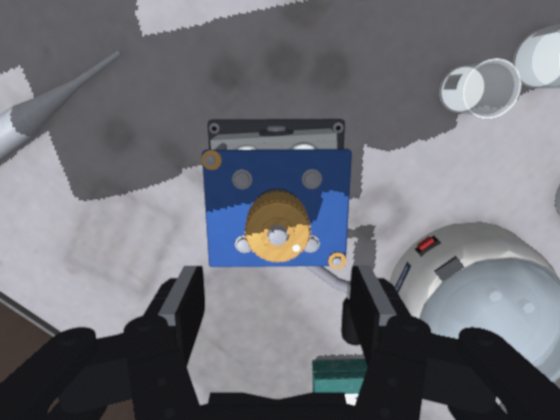

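The nut's rod end is at (278,236). Its white mark has moved from (258,249) to (296,247), which agrees with about 110° anticlockwise. I'll trim back about 14°.

Request:
send_rows:
  steps:
    - [-0.4, 0.18, 0, 2.5, 0]
    - [-0.4, 0.18, 0, 5, 0]
    - [-0.4, 0.18, 0, 7, 0]
    - [-0.4, 0.18, 0, 7.5, 0]
    - [-0.4, 0.18, 0, 7.5, 0]
  squeeze: 60

```text
clock: 34.55
position: [0.5676, 0.269, 0.1355]
tool_rot: [[-0.212, 0.977, -0.004], [0.977, 0.212, -0.002], [-0.001, -0.004, -1.0]]
wrist_force: [0.1, 0.1, 0.5]
width: 0.0596
finger_force: 0.0
```

Request:
send_rows:
  steps:
    - [0.6, 0, 0, 0, 0]
    - [0.6, 0, 0, 0, 0]
    - [0.6, 0, 0, 0, 0]
    - [0.6, 0, 0, 0, 0]
    - [0.6, 0, 0, 0, 0]

```text
clock: 34.97
position: [0.5694, 0.2707, 0.1393]
tool_rot: [[-0.213, 0.977, 0.003], [0.977, 0.213, 0.001], [0.0, 0.003, -1.0]]
wrist_force: [-0.0, 0.6, 5.8]
width: 0.0342
finger_force: 59.8
```

Request:
send_rows:
  steps:
    - [0.6, 0, 0, 0.02, 5]
    - [0.6, 0, 0, 0.03, 10]
    - [0.6, 0, 0, 0.04, 14]
    - [0.6, 0, 0, 0.04, 14]
    - [0.6, 0, 0, 0.04, 14]

```text
clock: 35.38
position: [0.5698, 0.2707, 0.1389]
tool_rot: [[0.03, 1.0, 0.004], [1.0, -0.03, 0.001], [0.001, 0.004, -1.0]]
wrist_force: [0.3, -0.9, 6.1]
width: 0.034
finger_force: 59.9
```

Request:
send_rows:
  steps:
    - [-0.4, 0, 0, 0, 0]
    - [-0.4, 0, 0, 0, 0]
    - [-0.4, 0, 0, 0, 0]
    - [-0.4, 0, 0, -3.5, 0]
    - [-0.4, 0, 0, -7.5, 0]

```text
clock: 35.8
position: [0.5656, 0.2691, 0.2088]
tool_rot: [[0.03, 1.0, -0.009], [1.0, -0.03, -0.004], [-0.004, -0.008, -1.0]]
wrist_force: [1.5, 1.1, 0.1]
width: 0.0596
finger_force: 0.0
```

Request:
send_rows:
  steps:
    - [0.25, 0, 0, 0, -7]
    - [0.25, 0, 0, 0, -14]
    - [0.25, 0, 0, 0, -14]
    - [0.25, 0, 0, 0, -14]
    - [0.25, 0, 0, 0, -14]
  squeeze: 25

```text
clock: 36.22
position: [0.568, 0.2701, 0.2113]
tool_rot: [[-0.211, 0.978, -0.001], [0.978, 0.211, -0.001], [-0.0, -0.002, -1.0]]
wrist_force: [0.9, -0.2, 0.1]
width: 0.0322
finger_force: 0.0
```

```bash
python3 nut.py
```

```text
36.2167 [0.56795261 0.27014252 0.21128127] 0.03220603434598593 103.28388562945769 [ 0.88055183 -0.16092283  0.10610396]
scene (248, 199) [248.3 198.5] [241 191  14  14 135]
side (301, 187) [301.  187.5] [294 180  15  15 179]
wrist (278, 227) [278.9 230.3] [ 248  197   64   70 2979]
[0.56943721 0.2718486  0.139     ]
(array([0.56931695, 0.26908336, 0.12962385]), [0.00028228248792347595, 0.0002822824879235227])
```

Request:
send_rows:
  steps:
    - [0.25, -3, 1.8, 0, 0]
    - [0.25, -6, 3.6, 0, 0]
    - [0.25, -9, 5.3, 0, 0]
    - [0.25, -10.11, 6.04, 0, 0]
    - [0.25, -10.11, 6.04, 0, 0]

```text
clock: 36.78
position: [0.651, 0.1817, 0.2113]
tool_rot: [[-0.208, 0.978, 0.0], [0.978, 0.208, -0.001], [-0.001, 0.0, -1.0]]
wrist_force: [0.3, -0.1, 0.4]
width: 0.032
finger_force: 0.0
```

Request:
send_rows:
  steps:
    - [0.25, 0, 0, 3, 0]
    - [0.25, 0, 0, 6.5, 0]
    - [0.25, 0, 0, 10, 0]
    - [0.25, 0, 0, 12.8, 0]
    - [0.25, 0, 0, 13.0, 0]

```text
clock: 37.2
position: [0.6439, 0.1843, 0.0757]
tool_rot: [[-0.214, 0.977, -0.011], [0.977, 0.214, -0.002], [-0.0, -0.011, -1.0]]
wrist_force: [0.5, -0.2, -0.9]
width: 0.0324
finger_force: 0.0
```

Request:
send_rows:
  steps:
    - [0.25, 0, 0, 0, 0]
    - [0.6, 0, 0, 0, 0]
    - [0.6, 0, 0, 0, 0]
    - [0.6, 0, 0, 0, 0]
    - [0.6, 0, 0, 0, 0]

```text
clock: 37.62
position: [0.6491, 0.1852, 0.0837]
tool_rot: [[-0.213, 0.977, 0.001], [0.977, 0.213, 0.002], [0.001, 0.001, -1.0]]
wrist_force: [-2.6, 1.8, -0.8]
width: 0.02
finger_force: 25.7
```

```bash
python3 f.py
```

```text
37.9167 [0.6497 0.1852 0.0829] toolxyz [ 3.26 -1.4  -0.08] sd [0.48 0.73 0.41] width 0.0201
```

Request:
send_rows:
  steps:
    - [0.6, 0, -0.471, -0.515, 0]
    - [0.6, 0, -0.986, -0.986, 0]
    - [0.6, 0, -1.539, -1.411, 0]
    - [0.6, 0, -1.539, -1.411, 0]
    - [0.6, 0, -1.539, -1.411, 0]

```text
clock: 38.33
position: [0.6335, 0.1817, 0.0974]
tool_rot: [[-0.213, 0.977, 0.001], [0.977, 0.213, 0.001], [0.001, 0.001, -1.0]]
wrist_force: [-1.5, 4.7, 0.8]
width: 0.0199
finger_force: 25.9
```

Request:
send_rows:
  steps:
    - [0.6, 0, -0.589, -0.375, 0]
    - [0.6, 0, -1.208, -0.697, 0]
    - [0.6, 0, -1.853, -0.965, 0]
    - [0.6, 0, -1.853, -0.965, 0]
    - [0.6, 0, -1.853, -0.965, 0]

```text
clock: 38.75
position: [0.6149, 0.1775, 0.1067]
tool_rot: [[-0.213, 0.977, -0.0], [0.977, 0.213, 0.001], [0.001, -0.0, -1.0]]
wrist_force: [-3.2, 3.7, 1.1]
width: 0.0199
finger_force: 25.9
```

```bash
python3 f.py
```

```text
Traceback (most recent call last):
  File "f.py", line 4, in <module>
    bot.read_camera('side');s=bot.get_state();F.append(s['wrist_force'])
    ~~~~~~~~~~~~~~~^^^^^^^^
ValueError: 200 camera calls are used up
```

Request:
send_rows:
  steps:
    - [0.6, 0, -0.665, -0.209, 0]
    - [0.6, 0, -1.347, -0.36, 0]
    - [0.6, 0, -2.039, -0.452, 0]
    - [0.6, 0, -2.039, -0.452, 0]
    - [0.6, 0, -2.039, -0.452, 0]

```text
clock: 39.17
position: [0.5944, 0.173, 0.1107]
tool_rot: [[-0.213, 0.977, -0.002], [0.977, 0.213, 0.001], [0.001, -0.001, -1.0]]
wrist_force: [-3.4, 4.9, -1.2]
width: 0.0202
finger_force: 25.8
```

```bash
python3 f.py
```

```text
Traceback (most recent call last):
  File "f.py", line 4, in <module>
    bot.read_camera('side');s=bot.get_state();F.append(s['wrist_force'])
    ~~~~~~~~~~~~~~~^^^^^^^^
ValueError: 200 camera calls are used up
```

Request:
send_rows:
  steps:
    - [0.6, 0, -0.697, -0.03, 0]
    - [0.6, 0, -1.394, 0, 0]
    - [0.6, 0, -2.086, 0.092, 0]
    - [0.6, 0, -2.086, 0.092, 0]
    - [0.6, 0, -2.086, 0.092, 0]

```text
clock: 39.58
position: [0.5749, 0.1687, 0.1094]
tool_rot: [[-0.213, 0.977, -0.0], [0.977, 0.213, 0.001], [0.001, 0.0, -1.0]]
wrist_force: [-0.7, 6.0, -3.5]
width: 0.02
finger_force: 25.5
```

```bash
python3 f.py
```

```text
Traceback (most recent call last):
  File "f.py", line 4, in <module>
    bot.read_camera('side');s=bot.get_state();F.append(s['wrist_force'])
    ~~~~~~~~~~~~~~~^^^^^^^^
ValueError: 200 camera calls are used up
```

Request:
send_rows:
  steps:
    - [0.6, 0, -0.682, 0.151, 0]
    - [0.6, 0, -1.347, 0.36, 0]
    - [0.6, 0, -1.992, 0.628, 0]
    - [0.6, 0, -1.992, 0.628, 0]
    - [0.6, 0, -1.992, 0.628, 0]

```text
clock: 40.0
position: [0.5574, 0.1649, 0.1037]
tool_rot: [[-0.213, 0.977, 0.003], [0.977, 0.213, 0.002], [0.001, 0.004, -1.0]]
wrist_force: [3.0, 6.0, -5.4]
width: 0.0197
finger_force: 25.5
```

```bash
python3 f.py
```

```text
Traceback (most recent call last):
  File "f.py", line 4, in <module>
    bot.read_camera('side');s=bot.get_state();F.append(s['wrist_force'])
    ~~~~~~~~~~~~~~~^^^^^^^^
ValueError: 200 camera calls are used up
```

The camera calls are used up, and they are no longer needed. The bite sits just past 45°, close to upright, so I'll throw the lever over.

Request:
send_rows:
  steps:
    - [0.6, 0, -0.619, 0.322, 0]
    - [0.6, 0, -1.208, 0.697, 0]
    - [0.6, 0, -1.761, 1.122, 0]
    - [0.6, 0, -1.761, 1.122, 0]
    - [0.6, 0, -1.761, 1.122, 0]
  squeeze: 40

```text
clock: 40.42
position: [0.5411, 0.1613, 0.0933]
tool_rot: [[-0.213, 0.977, 0.005], [0.977, 0.213, 0.002], [0.001, 0.006, -1.0]]
wrist_force: [2.7, 5.1, -1.4]
width: 0.0192
finger_force: 39.8
```

Request:
send_rows:
  steps:
    - [0.6, 0, -0.515, 0.471, 0]
    - [0.6, 0, -0.986, 0.986, 0]
    - [0.6, 0, -1.411, 1.539, 0]
    - [0.6, 0, -1.411, 1.539, 0]
    - [0.6, 0, -1.411, 1.539, 0]

```text
clock: 40.83
position: [0.5269, 0.1581, 0.0778]
tool_rot: [[-0.213, 0.977, 0.004], [0.977, 0.213, 0.002], [0.001, 0.005, -1.0]]
wrist_force: [1.5, 4.9, 1.1]
width: 0.0195
finger_force: 40.0
```

Request:
send_rows:
  steps:
    - [0.6, 0, -0.375, 0.589, 0]
    - [0.6, 0, -0.697, 1.208, 0]
    - [0.6, 0, -0.965, 1.853, 0]
    - [0.6, 0, -0.965, 1.853, 0]
    - [0.6, 0, -0.965, 1.853, 0]

```text
clock: 41.25
position: [0.5167, 0.1559, 0.058]
tool_rot: [[-0.213, 0.977, 0.002], [0.977, 0.213, 0.001], [0.001, 0.003, -1.0]]
wrist_force: [2.3, 5.6, -0.5]
width: 0.0195
finger_force: 39.9
```

Request:
send_rows:
  steps:
    - [0.6, 0, -0.209, 0.665, 0]
    - [0.6, 0, -0.36, 1.347, 0]
    - [0.6, 0, -0.452, 2.039, 0]
    - [0.6, 0, -0.452, 2.039, 0]
    - [0.6, 0, -0.452, 2.039, 0]

```text
clock: 41.67
position: [0.5123, 0.155, 0.037]
tool_rot: [[-0.213, 0.977, 0.002], [0.977, 0.213, 0.001], [0.001, 0.002, -1.0]]
wrist_force: [3.1, 6.0, -2.9]
width: 0.02
finger_force: 39.9
```

Request:
send_rows:
  steps:
    - [0.6, 0, -0.01, 0.2, 0]
    - [0.6, 0, -0.02, 0.4, 0]
    - [0.6, 0, -0.03, 0.6, 0]
    - [0.6, 0, -0.03, 0.7, 0]
    - [0.6, 0, -0.03, 0.75, 0]

```text
clock: 42.08
position: [0.5122, 0.1549, 0.031]
tool_rot: [[-0.213, 0.977, 0.003], [0.977, 0.213, 0.001], [0.001, 0.003, -1.0]]
wrist_force: [-0.3, 4.5, 11.8]
width: 0.0199
finger_force: 41.1
```

Request:
send_rows:
  steps:
    - [0.6, 0, 0, 0.1, 0]
    - [0.6, 0, 0, 0.15, 0]
    - [0.6, 0, 0, 0.15, 0]
    - [0.6, 0, 0, 0.15, 0]
    - [0.6, 0, 0, 0.15, 0]

```text
clock: 42.5
position: [0.5123, 0.1549, 0.0308]
tool_rot: [[-0.213, 0.977, 0.004], [0.977, 0.213, 0.002], [0.001, 0.004, -1.0]]
wrist_force: [-2.5, 4.2, 16.7]
width: 0.0197
finger_force: 41.9
```

The lever is firmly at its stop: the force rises while the position holds. Next I'll let go straight up.

Request:
send_rows:
  steps:
    - [0.15, 0, 0, 0, 0]
    - [0.15, 0, 0, 0, 0]
    - [0.15, 0, 0, 0, 0]
    - [0.15, 0, 0, 0, 0]
    - [0.15, 0, 0, 0, 0]

```text
clock: 42.92
position: [0.5103, 0.1536, 0.0279]
tool_rot: [[-0.213, 0.977, -0.001], [0.977, 0.213, -0.001], [-0.001, -0.002, -1.0]]
wrist_force: [-0.2, 0.4, -0.4]
width: 0.0364
finger_force: 0.0
```

Request:
send_rows:
  steps:
    - [0.15, 0, 0, -1, 0]
    - [0.15, 0, 0, -3, 0]
    - [0.15, 0, 0, -6, 0]
    - [0.15, 0, 0, -9, 0]
    - [0.15, 0, 0, -12, 0]

```text
clock: 43.33
position: [0.5105, 0.154, 0.1502]
tool_rot: [[-0.213, 0.977, -0.001], [0.977, 0.213, -0.001], [-0.0, -0.001, -1.0]]
wrist_force: [0.9, -0.1, 0.4]
width: 0.0364
finger_force: 0.0
```

Request:
send_rows:
  steps:
    - [0.15, 0, 0, -4, 0]
    - [0.15, -1, 0, -8, 0]
    - [0.15, -1, 0, -8, 0]
    - [0.15, -1, 0, -8, 0]
    - [0.15, -1, 0, -8, 0]

```text
clock: 43.75
position: [0.5129, 0.1443, 0.2288]
tool_rot: [[-0.213, 0.977, 0.0], [0.977, 0.213, -0.0], [-0.0, 0.0, -1.0]]
wrist_force: [-0.6, -0.2, -1.3]
width: 0.0359
finger_force: 0.0
```

```bash
python3 -c "
from station import bot
print(bot.sign_off())"
```

```text
the job is handed in; nothing more can be done
None
```

I backed the nut off by about 98° net, threw the lever down onto its stop, let go and handed the job in at about 44 s. By feel the lever now begins to bite close to upright, but sign-off returned no verdict and the cameras had run out, so the vial forces and the lever staying shut after release are unconfirmed.

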